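Run down the wing nut of a terrine press

TASK

Close the terrine press: turn its wing nut clockwise (seen from above) by pushing its wings with the fingertips, stroke after stroke, until the nut is fully run down and snug on the lid. Push gently and do not pinch the nut; the press stays standing where it is, is not lifted, and the things around it are left alone. Finish clear of everything.

Things in the scene. Friction and masses are not known exactly. Their poses are not given: they have to be found in the camera images.
- press: Terrine press: loose steel box on four feet, 2.6 kg, lid 166 (x) x 124 (y) mm, lid top 80 mm above the table. From the lid's middle a threaded rod, 8 mm thick, stands up to 131 mm; the brass wing nut runs on it. Origin: centre of the underside, on the rod's axis; z up, x towards the rail. Pushed sideways with some 15 N or more, it slides.
- nut (a point): Point on the nut's axis that turns with it, x along the wings, z up. Hub 25 mm wide. Two opposite wings, 6 mm thick, reach 43 mm from the axis and end in flat round ears, 24 mm in diameter, centred 31 mm from the axis at this point's height. That is 102.5 mm above the table when seated, plus 0.955 mm per rad unscrewed.
- wing_nut (a joint): Angle of the nut, rad: 0 when snug on the lid against its hard stop, growing as it is unscrewed (counter-clockwise from above); starts between 6 and 9. At value v the wings lie at v and v + pi from the press's x axis, counter-clockwise from above. It turns easily (about 1 N on an ear) and stays where it is left.
- rail (a point): Middle of the black carrying rail on the lid behind the nut: a round bar 16 mm thick, 120 mm long along the press's y, at x = +56 mm from the rod, top 125 mm above the table. Its posts stand at y = +/-40 mm. Wings pass 5 mm inside it, but fingers on an ear do not fit between: strokes go round the other sides, and return lifted.
- jam_jar: Jam jar, 59 x 60 x 85 mm, bystander; origin at the centre of its underside.
- fruit_tin: Fruit tin, 75 x 75 x 58 mm, bystander; origin at the centre of its underside.
- shot_glass: Small clear glass, 46 x 46 x 57 mm, bystander; origin at the centre of its underside.
Things that resemble listed ones, but are neither listed nor needed, are in the scene too. Leave any green look-alike of the press alone.

How it is judged:
On the way:
1. a fingertip pushes a wing and the nut is half-way down (value of joint wing_nut below 4 rad and contact force between the fingers and wing_nut above 0.2 N).
At the end, for the whole second after the job is handed in: The nut is run down to within 0.25 rad of its stop and at rest, and the press stands flat within 30 mm of where it stood (value of joint wing_nut below 0.25 rad and velocity of joint wing_nut between -0.1 and 0.1 rad/s and distance of each of press, rail from where it was at the start of the episode below 0.03 m and angle between press's own z axis and vertical below 0.05 rad and linear speed of press below 0.01 m/s); the robot touches nothing.
It fails at once if the press was lifted more than 8 mm or tipped (height (world z) of press above 0.008 m or angle between press's own z axis and vertical above 0.12 rad).
It fails at once if the press was shoved more than 30 mm (distance of any of press, rail from where it was at the start of the episode above 0.03 m).
It fails at once if the nut was pinched or forced with more than 35 N (contact force between the fingers and wing_nut above 35 N).
It fails at once if a bystander was moved more than 20 mm (distance of any of jam_jar, fruit_tin, shot_glass from where it was at the start of the episode above 0.02 m).
It also fails if it takes over 64 s, if anything falls off the work surface, if the arm or the gripper's body presses on something with over 40 N, if the wrist force passes 120 N, or if a joint passes its speed limit or range.

ROBOT

A 6-joint arm with a two-finger parallel gripper is mounted at the origin on the work surface; the furniture and walls round the work are solid. World frame = base frame: x ahead of the robot, y to its left, z up, the work surface at z = 0. Lengths are in m, angles in rad, forces in N, time in s.
With the tool pointing down it reaches from about 0.425 to 0.95 m from the base axis. Payload 3.5 kg.
Tool frame: the origin (TCP) lies midway between the tips of the shut fingers; the grasp point (between the pads) lies 19 mm behind it; z points along the fingers, y is the line along which they close (so a half turn about z gives the same grasp; the last joint's range is limited). The gripper opens to 85 mm and grips with 20 to 120 N. Pads are 22 mm wide; open, the fingers measure 114 mm over their backs; the gripper's body (76 mm by 85 mm) begins 54 mm behind the grasp point. The pads swing forward as they close: fully open they stand 13 mm farther back than shut.
Start: joints at [1.122, 0.286, 1.577, -0, 1.279, -0.15], TCP at [0.199, 0.645, 0.231] pointing down, gripper open.
Joint ranges: [-2.77, 2.77], [-0.9, 2.22], [0.21, 2.48], [-1.53, 4.67], [0.24, 2.81], [-2.84, 2.84]. Speed limits (rad/s): [2.79, 2.79, 3.14, 3.14, 3.14, 3.14].

INTERFACE

Orientations are given as a unit quaternion [x, y, z, w].
In Python, from plant import get_state, read_camera, ctrl gives the robot as it stands.
- The arm moves only by the shell command python3 -m crank 'ROWS' [FORCE]. ROWS is JSON, a list of rows, each a list of 3 entries, a list of its own where there are three numbers: the shift along the tool's x, y, z in mm, then the turn about the tool's z in degrees, then the closure in counts, from 0 (fully open) to 255 (shut). In form: [[[tx, ty, tz], yaw, claw], ...]. A call has 1 to 10 rows; each row is the pose to reach, as a shift and turn from the pose commanded when the call began, along the tool's axes at that moment; what a row does not reach only later rows make up. A row lasts 1/10 s, in which the tool goes at most 50 mm and 8.59 degrees, less where a joint would pass 70% of its speed; a pose out of reach is approached as far as the arm can. A call with a gripper value outside its range is refused whole. The fingers move at their own pace and stop on an object; FORCE is the grip in N (left out, the last holds). Time passes only in rows, so rows that repeat a pose let the fingers close. It gives the time, the measured TCP pose, the force, the opening and the grip force at its end, in the units of the state.
- get_state(): the state, without advancing time (a new reading comes with each control period).
- read_camera(name): name is "side" or "top"; returns a dict with "frame" (420x560x3 uint8, blue, green, red), "range_z" (420x560 float32, m along the optical axis (not along the pixel's ray), 0 where there is no reading), "vfov" (degrees; the focal length in pixels is half the picture's height over the tangent of half this angle, whatever the lens; pixels are square), "cx", "cy" (the principal point, pixels), "k1" (the pictures are not rectified: a ray, as slopes to the right and down, at radius r is drawn at 1 + k1 r^2 times it, then the intrinsics apply), "origin" and "orientation" of the camera in the world. Camera axes: x right, y down, z forward; pixel columns grow to the right and rows downward; lengths in m; the calibration is good to about 2 mm. A picture is of the moment at which its call begins.
- ctrl.sign_off(): hands the job in; it is judged then, once.
The state is a dict: "time": time; "qpos": joint angles; "dq": joint speeds; "joint_efforts": joint torques, N m; "eef_pos": TCP position; "tcp_rot": TCP orientation; "contact_force": force on the tool from outside, world axes, zero at the start; "wrist_torque": the same for the moment, N m; "opening": opening from 0.0 (shut) to 1.0 (fully open); "finger_force": force on a finger pad.
Only numpy, scipy, OpenCV 4.12 (cv2) and the standard library are available. Lean on these libraries where they do the work, as an engineer would, in place of code of your own. Each camera call takes 0.05 s, during which the arm holds its last target. There are 200 camera calls.

## Working session

There is one attempt and no reset: what is moved stays moved. The work goes in short steps, Python scripts to look and compute and a shell command to move; the robot and the scene stay as the last step left them, time stands still between calls to the robot, and variables do not carry over. Pictures are saved under pics/ and viewed, at most 10 in all, crops included, and the job is handed in when it is done.

```bash
ls; mkdir -p pics; cat > h.py <<'E'
import numpy as np, cv2
from scipy.spatial.transform import Rotation as R
from plant import get_state, read_camera, ctrl
def K(c):
    h=c["frame"].shape[0]; return h/2/np.tan(np.radians(c["vfov"])/2)
def slopes(c,px):
    px=np.atleast_2d(np.float64(px)); d=(px-[c["cx"],c["cy"]])/K(c); u=d.copy()
    for _ in range(20): u=d/(1+c["k1"]*(u**2).sum(1,keepdims=True))
    return np.c_[u,np.ones(len(u))]
def cast(c,px,z):
    d=R.from_quat(c["orientation"]).apply(slopes(c,px)); o=np.array(c["origin"])
    return o+d*((z-o[2])/d[:,2])[:,None]
def cloud(c):
    h,w=c["range_z"].shape; v,u=np.mgrid[:h,:w]
    p=slopes(c,np.c_[u.ravel(),v.ravel()])*c["range_z"].reshape(-1,1)
    return (R.from_quat(c["orientation"]).apply(p)+c["origin"]).reshape(h,w,3)
E
python3 - <<'E'
from h import *
for n in("top","side"):
    c=read_camera(n); cv2.imwrite(f"pics/{n}0.png",c["frame"]); np.save(n+"0.npy",c,allow_pickle=True)
    print(n,{k:v for k,v in c.items() if k not in("frame","range_z")})
s=get_state(); print(s["eef_pos"],s["tcp_rot"],s["time"],s["opening"])
E
```

```text
pics
top {'vfov': 52.11292063527265, 'cx': 281.21149311470396, 'cy': 205.3463054600998, 'k1': -0.11328092094898747, 'origin': array([0.27945531, 0.06754904, 1.25412376]), 'orientation': array([-0.69926086,  0.70982017, -0.06217136,  0.05765661])}
side {'vfov': 45.91681526075067, 'cx': 283.1224488374823, 'cy': 198.99418872834744, 'k1': -0.13375699949948006, 'origin': array([0.50925738, 1.14673155, 0.77557515]), 'orientation': array([ 0.0011825 ,  0.87305047, -0.4874238 , -0.0141252 ])}
[0.19839064 0.64457755 0.23007422] [ 1.48846173e-01  9.88859809e-01 -9.97595988e-04 -3.15740210e-04] 0.1 0.9984917561285481
```

View pics/top0.png

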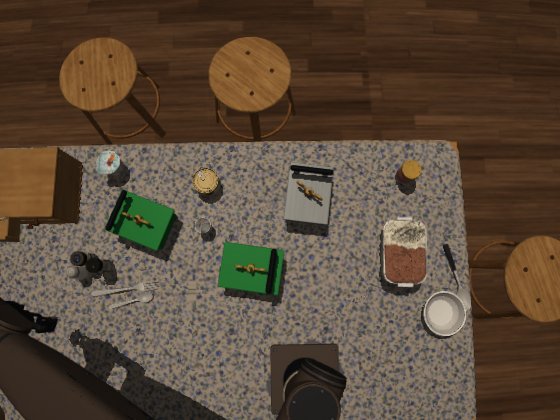

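View pics/side0.png

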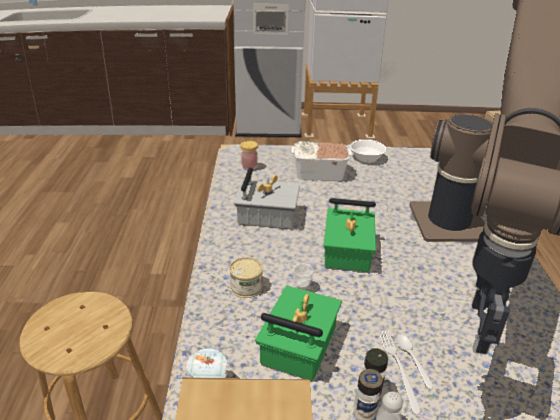

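The top view shows three press-like things: a grey steel press at (308,195) with its rail at (312,170) and nut at (309,191), and green look-alikes at (140,222) and (251,268). I choose the grey steel one. The side view shows it at (268,200). Next I'll measure it and check a close crop.

```bash
cat > meas.py <<'E'
from h import *
def fit(n,c,box):
    x0,y0,x1,y1=box; f=c["frame"]; P=cloud(c)
    m=np.zeros(f.shape[:2],bool); m[y0:y1,x0:x1]=1
    hsv=cv2.cvtColor(f,cv2.COLOR_BGR2HSV); z=P[...,2]
    br=m&(hsv[...,1]>110)&(hsv[...,2]>90)&(z>.085)&(z<.15)
    rail=m&(hsv[...,2]<45)&(z>.1)&(z<.14)
    lid=m&(abs(z-.08)<.006)&(hsv[...,1]<60)
    out={}
    for k,mm in(("brass",br),("rail",rail),("lid",lid)):
        q=P[mm]; 
        if len(q)<5: print(n,k,len(q)); continue
        r=cv2.minAreaRect((q[:,:2]*1000).astype(np.float32))
        print(n,k,len(q),"mean",q.mean(0).round(4),"zmax",np.percentile(q[:,2],[5,50,95]).round(4),"rect",np.round(r[0],1),np.round(r[1],1),round(r[2],1))
    return br,rail,lid,P
if __name__=="__main__":
    T=np.load("top0.npy",allow_pickle=True).item(); S=np.load("side0.npy",allow_pickle=True).item()
    fit("top",T,(275,155,345,240)); fit("side",S,(230,165,310,232))
    a=cv2.resize(T["frame"][150:245,265:350],None,fx=4.5,fy=4.5,interpolation=cv2.INTER_CUBIC)
    b=cv2.resize(S["frame"][160:235,225:310],None,fx=4.5,fy=4.5,interpolation=cv2.INTER_CUBIC)
    b=cv2.copyMakeBorder(b,0,a.shape[0]-b.shape[0],0,0,cv2.BORDER_CONSTANT); cv2.imwrite("pics/crop1.png",np.hstack([a,b]))
E
python3 meas.py
```

```text
top brass 60 mean [ 0.5158 -0.0172  0.1132] zmax [0.1046 0.1113 0.1226] rect [516.1 -16.6] [79.2 17. ] 61.2
top rail 227 mean [ 0.5697 -0.0255  0.123 ] zmax [0.1175 0.1232 0.1273] rect [569.9 -25.5] [83.7 87.6] 35.8
top lid 2128 mean [ 0.5063 -0.0173  0.0796] zmax [0.076  0.0796 0.0834] rect [515.9 -18.7] [124.4 166.8] 82.4
side brass 112 mean [ 0.5186 -0.0099  0.1071] zmax [0.0937 0.107  0.1187] rect [515.9 -13.1] [79.8 15.7] 52.8
side rail 54 mean [ 0.5726 -0.0072  0.1223] zmax [0.1188 0.1223 0.1252] rect [571.9 -16.6] [107.1   9.6] 81.6
side lid 1243 mean [ 0.5106 -0.0023  0.0802] zmax [0.0768 0.0803 0.0832] rect [517.3 -16.4] [129.3 166.6] 82.7
```

View pics/crop1.png

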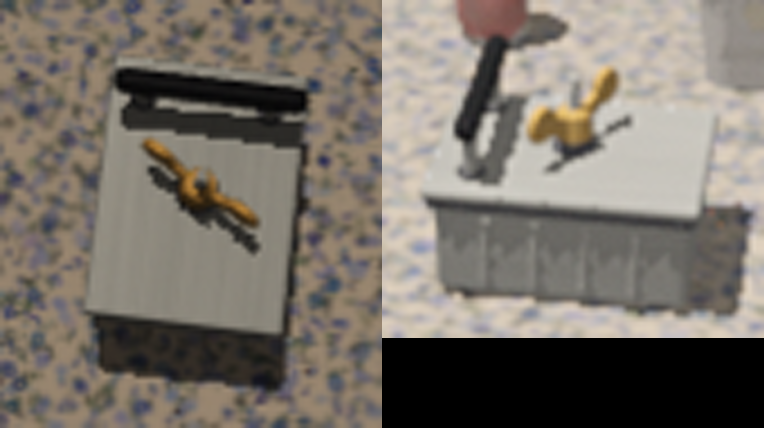

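The crop confirms the choice: grey lid, black rail at left crop (210,88), and brass nut with its hub at (200,190). The wings run from (150,145) to (255,220).

The plan is to straddle the rod with the fingers partly open, about a 40 mm gap. That keeps them inside the rail circle and lets both ears be pushed as a pure couple while I turn the tool.

```bash
cat > go.py <<'E'
import sys
from h import *
# shift in tool axes (mm) to world target, and yaw (deg) to put tool y at world angle phi
s=get_state(); r=R.from_quat(s["tcp_rot"]); t=np.array([float(a) for a in sys.argv[1:4]])
d=r.inv().apply(t-s["eef_pos"])*1000; y=r.as_matrix()[:,1]; a=np.degrees(np.arctan2(y[1],y[0]))
print("shift",d.round(1),"tool-y angle",round(a,1),"q",np.round(s["qpos"],2),"pos",np.round(s["eef_pos"],4),"open",round(s["opening"],3),"F",np.round(s["contact_force"],1),"t",s["time"])
if len(sys.argv)>4: print("yaw(+cw)",round(a-float(sys.argv[4]),1))
E
python3 go.py 0.516 -0.0175 0.23 137
```

```text
shift [-498.4 -539.2    1. ] tool-y angle 72.9 q [ 1.12  0.29  1.58  0.    1.28 -0.15] pos [0.1984 0.6446 0.2301] open 0.998 F [ 0.3 -0.5  0.6] t 0.1
yaw(+cw) -64.1
```

```bash
python3 -m crank '[[[-30,-32,-10],0,60],[[-60,-65,-10],0,135],[[-90,-97,-10],0,135],[[-120,-130,-10],0,135],[[-150,-162,-10],0,135],[[-180,-195,-10],0,135],[[-210,-227,-10],0,135],[[-240,-260,-10],0,135],[[-270,-292,-10],0,135],[[-300,-325,-10],0,135]]' 20; python3 go.py 0.516 -0.0175 0.23 137
```

```text
time: 1.1
eef_pos: [0.3898, 0.2445, 0.241]
tcp_rot: [0.149, 0.989, -0.0, -0.0]
contact_force: [1.0, 0.2, 0.3]
opening: 0.47
finger_force: 0.0
shift [-197.6 -213.3   11. ] tool-y angle 72.9 q [ 0.34 -0.21  2.07  0.    1.28 -0.93] pos [0.3898 0.2445 0.241 ] open 0.47 F [1.  0.2 0.3] t 1.1
yaw(+cw) -64.1
```

```bash
python3 -m crank '[[[-30,-32,0],-6,135],[[-60,-64,0],-13,135],[[-90,-96,0],-20,135],[[-120,-128,0],-27,135],[[-150,-160,0],-34,135],[[-180,-192,0],-41,135],[[-198,-213,0],-48,135],[[-198,-213,0],-56,135],[[-198,-213,0],-64,135],[[-198,-213,0],-64,135]]'; python3 go.py 0.516 -0.0175 0.23 137
python3 - <<'E'
from h import *
import meas
for n,b in(("top",(275,155,345,240)),("side",(230,120,320,232))):
    c=read_camera(n); meas.fit(n,c,b); cv2.imwrite(f"pics/{n}1.png",cv2.resize(c["frame"][100:280,180:420],None,fx=3,fy=3))
E
```

```text
time: 2.1
eef_pos: [0.5159, -0.016, 0.2407]
tcp_rot: [-0.397, 0.918, 0.0, -0.001]
contact_force: [0.4, -0.2, 0.4]
opening: 0.472
finger_force: 0.0
shift [ 1.  -1.1 10.7] tool-y angle 136.8 q [-0.23 -0.07  1.95  0.    1.27 -2.62] pos [ 0.5159 -0.016   0.2407] open 0.472 F [ 0.4 -0.2  0.4] t 2.1
yaw(+cw) -0.2
top brass 0
top rail 21 mean [0.5737 0.0118 0.1209] zmax [0.1044 0.1219 0.1264] rect [574.3  10.3] [11.2 11.9] 75.1
top lid 15 mean [ 0.5678 -0.0325  0.0795] zmax [0.0759 0.08   0.0828] rect [524.3 -21.4] [105.7 129. ] 73.0
side brass 127 mean [ 0.5258 -0.041   0.1047] zmax [0.0856 0.1067 0.117 ] rect [ 547.4 -159.1] [ 58.8 353.1] 11.3
side rail 40 mean [ 0.572  -0.006   0.1221] zmax [0.1175 0.1224 0.1248] rect [570.8 -16.4] [106.9   9. ] 80.6
side lid 1619 mean [ 0.4845 -0.0644  0.0804] zmax [0.0761 0.0805 0.084 ] rect [ 481.3 -143.1] [397.9 248.8] 89.9
```

View pics/side1.png

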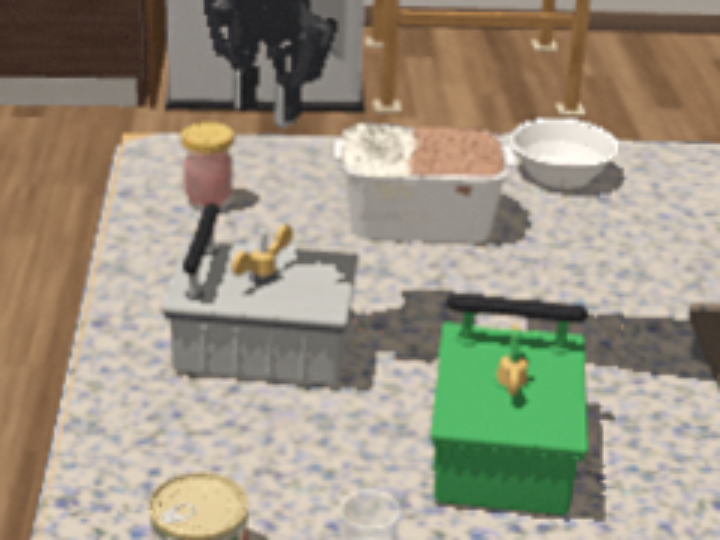

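The side view shows the fingertips at crop (245,95) and (287,115), above and behind the nut at (260,260), with the press untouched. I'll measure the finger profile from the depth images before going down.

```bash
python3 - <<'E'
from h import *
c=read_camera("side"); s=get_state(); P=cloud(c).reshape(-1,3)[(c["range_z"]>0).ravel()]
q=R.from_quat(s["tcp_rot"]).inv().apply(P-s["eef_pos"])*1000
q=q[(abs(q[:,0])<90)&(abs(q[:,1])<90)&(q[:,2]>-120)&(q[:,2]<15)]
for z in range(10,-120,-8):
    k=q[(q[:,2]<=z)&(q[:,2]>z-8)]
    if len(k): print(z,len(k),"x",np.percentile(k[:,0],[2,98]).round(),"y",np.percentile(k[:,1],[2,98]).round(), "inner y",np.round([k[k[:,1]<0][:,1].max() if (k[:,1]<0).any() else 0,k[k[:,1]>0][:,1].min() if (k[:,1]>0).any() else 0]))
E
```

```text
2 21 x [-11.   8.] y [-24.  29.] inner y [-18.  25.]
-6 45 x [-12.   8.] y [-30.  35.] inner y [-17.  22.]
-14 51 x [-12.   8.] y [-29.  36.] inner y [-17.  21.]
-22 51 x [-14.   9.] y [-30.  37.] inner y [-16.  24.]
-30 51 x [-13.  12.] y [-29.  37.] inner y [-15.  23.]
-38 44 x [-15.   8.] y [-40.  37.] inner y [-16.  22.]
-46 89 x [-15.  11.] y [-46.  54.] inner y [-18.  22.]
-54 97 x [-14.  11.] y [-52.  56.] inner y [-16.  19.]
-62 94 x [-18.  12.] y [-55.  59.] inner y [-14.  16.]
-70 121 x [-19.  13.] y [-55.  63.] inner y [-2.  5.]
-78 119 x [-18.  12.] y [-59.  64.] inner y [-2.  0.]
-86 123 x [-20.   9.] y [-59.  66.] inner y [-1.  1.]
-94 146 x [-22.   7.] y [-63.  68.] inner y [-0.  8.]
-102 142 x [-21.   7.] y [-59.  63.] inner y [-2.  2.]
-110 80 x [-14.   7.] y [-36.  42.] inner y [-1.  1.]
-118 10 x [-13.   1.] y [14. 42.] inner y [ 0. 13.]
```

```bash
python3 -m crank '[[[1,-1.5,30],0,135],[[1,-1.5,60],0,135],[[1,-1.5,85],0,135],[[1,-1.5,100],0,135],[[1,-1.5,115],0,135],[[1,-1.5,130],0,135],[[1,-1.5,145],0,135],[[1,-1.5,145],0,135]]'; python3 go.py 0.516 -0.018 0.096 137
python3 - <<'E'
from h import *
c=read_camera("side"); cv2.imwrite(f"pics/side2.png",cv2.resize(c["frame"][100:240,200:340],None,fx=4.2,fy=4.2))
E
```

```text
time: 3.05
eef_pos: [0.5156, -0.0171, 0.0946]
tcp_rot: [-0.398, 0.918, 0.001, -0.001]
contact_force: [-1.3, -0.0, 0.1]
opening: 0.472
finger_force: 0.0
shift [ 0.4 -0.9 -1.4] tool-y angle 136.9 q [-0.23  0.1   2.07 -0.    0.98 -2.62] pos [ 0.5156 -0.0171  0.0946] open 0.472 F [-1.3 -0.   0.1] t 3.05
yaw(+cw) -0.1
```

View pics/side2.png

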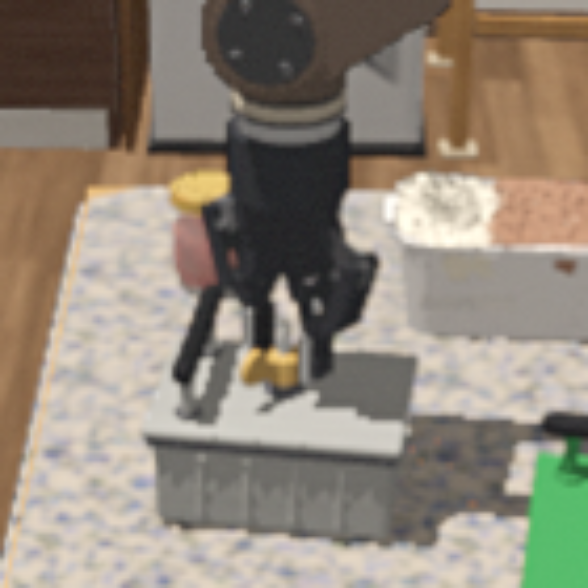

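The side view shows the fingers down on both sides of the rod at (283,330), the wings at (265,368) still free, and the gripper's knuckles clear of the rail. I'll turn clockwise now.

```bash
python3 -m crank '[[[0,0,-1],8,135],[[0,0,-1],16,135],[[0,0,-1],24,135],[[0,0,-1],30,135],[[0,0,-1],36,135],[[0,0,-1],42,135],[[0,0,-1],48,135],[[0,0,-1],54,135],[[0,0,-1],60,135],[[0,0,-1],66,135]]'; python3 go.py 0.516 -0.018 0.096; python3 - <<'E'
from h import *
s=get_state(); print(s["wrist_torque"])
c=read_camera("side"); cv2.imwrite(f"pics/side3.png",cv2.resize(c["frame"][100:240,200:340],None,fx=4.2,fy=4.2))
E
```

```text
time: 4.1
eef_pos: [0.518, -0.0177, 0.0991]
tcp_rot: [0.168, 0.986, -0.0, 0.002]
contact_force: [0.8, -0.2, 0.4]
opening: 0.468
finger_force: 0.5
shift [ 1.9 -0.9  3.1] tool-y angle 70.6 q [-0.23  0.09  2.06 -0.    0.98 -1.46] pos [ 0.518  -0.0177  0.0991] open 0.468 F [ 0.8 -0.2  0.4] t 4.1
[-0.03890601 -0.13572796 -0.02177861]
```

View pics/side3.png

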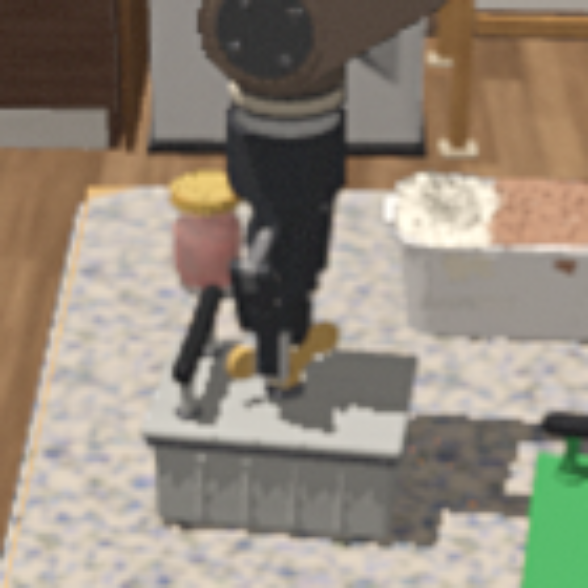

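The wings have begun to turn, with lobes now at (243,360) and (325,340), at a small force. I'll continue.

```bash
python3 -m crank '[[[0,0,1],8,135],[[1,0,2],16,135],[[1,0,2],24,135],[[1,0,2],32,135],[[1,0,2],40,135],[[1,0,2],48,135],[[1,0,2],56,135],[[1,0,2],64,135],[[1,0,2],72,135],[[1,0,2],80,135]]'; python3 go.py 0.516 -0.018 0.096; python3 - <<'E'
from h import *
import meas
s=get_state(); print(s["wrist_torque"])
meas.fit("side",read_camera("side"),(230,165,300,232))
meas.fit("top",read_camera("top"),(275,155,345,240))
E
```

```text
time: 5.15
eef_pos: [0.5168, -0.0171, 0.0967]
tcp_rot: [0.762, 0.647, 0.001, 0.001]
contact_force: [1.3, 1.6, -0.1]
opening: 0.47
finger_force: 0.5
shift [-1.  -0.7  0.7] tool-y angle -9.4 q [-0.23  0.09  2.07  0.    0.98 -0.07] pos [ 0.5168 -0.0171  0.0967] open 0.47 F [ 1.3  1.6 -0.1] t 5.15
[ 0.11409224 -0.1481786   0.0320172 ]
side brass 110 mean [ 0.511  -0.0043  0.1037] zmax [0.0904 0.1038 0.1188] rect [513.5  -5.8] [14.8 63.1] 49.3
side rail 55 mean [ 0.5442 -0.0012  0.123 ] zmax [0.1147 0.122  0.1363] rect [542.2   9.9] [79.8 90.1] 64.5
side lid 1178 mean [0.5115 0.0008 0.0802] zmax [0.0767 0.0804 0.0831] rect [517.4 -13.2] [130.8 167.9] 84.0
top brass 0
top rail 2
top lid 11 mean [0.5455 0.0246 0.08  ] zmax [0.0779 0.0799 0.0822] rect [530.1  28.9] [ 25.6 146.9] 82.0
```

The nut follows the tool, with the wings 31° ahead of the fingers, and has turned about 98° so far.

```bash
python3 -m crank '[[[0,0,0],8,135],[[0,0,0],16,135],[[0,0,0],24,135],[[0,0,0],32,135],[[0,0,0],40,135],[[0,0,0],48,135],[[0,0,0],56,135],[[0,0,0],64,135],[[0,0,0],72,135],[[0,0,0],80,135]]'; python3 go.py 0.516 -0.018 0.096; python3 -m crank '[[[0,0,0],8,135],[[0,0,0],16,135],[[0,0,0],24,135],[[0,0,0],32,135],[[0,0,0],40,135],[[0,0,0],48,135],[[0,0,0],56,135],[[0,0,0],64,135],[[0,0,0],72,135],[[0,0,0],72,135]]'; python3 go.py 0.516 -0.018 0.096; python3 - <<'E'
from h import *
import meas
s=get_state(); print(s["wrist_torque"])
meas.fit("side",read_camera("side"),(230,165,300,232))
E
```

```text
time: 6.25
eef_pos: [0.5167, -0.0173, 0.0964]
tcp_rot: [1.0, 0.007, 0.001, 0.0]
contact_force: [1.1, -1.2, -0.3]
opening: 0.472
finger_force: 0.5
shift [-0.7  0.7  0.4] tool-y angle -89.2 q [-0.23  0.1   2.07 -0.    0.98  1.33] pos [ 0.5167 -0.0173  0.0964] open 0.472 F [ 1.1 -1.2 -0.3] t 6.25
time: 7.25
eef_pos: [0.5162, -0.0173, 0.0962]
tcp_rot: [0.815, -0.58, 0.001, -0.0]
contact_force: [-0.5, 0.2, 0.7]
opening: 0.466
finger_force: 0.0
shift [0.6 0.5 0.2] tool-y angle -160.9 q [-0.23  0.1   2.07 -0.    0.98  2.58] pos [ 0.5162 -0.0173  0.0962] open 0.466 F [-0.5  0.2  0.7] t 7.25
[ 0.00469527  0.03079703 -0.04427625]
side brass 127 mean [ 0.5117 -0.0101  0.1006] zmax [0.0885 0.1    0.1134] rect [520.5 -10.6] [21.3 81.3] 75.2
side rail 67 mean [ 0.5441 -0.0035  0.1228] zmax [0.1119 0.1219 0.1371] rect [548.7 -14. ] [107.6  60.9] 30.9
side lid 1136 mean [0.5108 0.0024 0.0802] zmax [0.0765 0.0803 0.083 ] rect [517.5 -17.1] [130.7 167. ] 82.4
```

```bash
python3 -m crank '[[[0,0,0],-8,135],[[0,0,-15],-8,135],[[0,0,-38],-8,135],[[0,0,-38],-16,135],[[0,0,-38],-24,135],[[0,0,-38],-32,135],[[0,0,-38],-40,135],[[0,0,-38],-48,135],[[0,0,-38],-56,135],[[0,0,-38],-64,135]]'; python3 -m crank '[[[0,0,0],-8,135],[[0,0,0],-16,135],[[0,0,0],-24,135],[[0,0,0],-32,135],[[0,0,0],-40,135],[[0,0,0],-48,135],[[0,0,0],-56,135],[[0,0,0],-64,135],[[0,0,0],-72,135],[[0,0,0],-80,135]]'; python3 -m crank '[[[0,0,0],-8,135],[[0,0,0],-16,135],[[0,0,0],-24,135],[[0,0,0],-32,135],[[0,0,0],-40,135],[[0,0,0],-48,135],[[0,0,0],-56,135],[[0,0,0],-64,135],[[0,0,0],-71,135],[[0,0,0],-71,135]]';  python3 go.py 0.516 -0.018 0.096; python3 - <<'E'
from h import *
import meas
c=read_camera("side"); meas.fit("side",c,(230,165,300,232)); cv2.imwrite(f"pics/side4.png",cv2.resize(c["frame"][100:240,200:340],None,fx=4.2,fy=4.2))
E
```

```text
time: 8.3
eef_pos: [0.5158, -0.0171, 0.1337]
tcp_rot: [0.998, -0.057, 0.0, 0.0]
contact_force: [-0.2, -0.2, 0.1]
opening: 0.474
finger_force: 0.0
time: 9.3
eef_pos: [0.5158, -0.0171, 0.1337]
tcp_rot: [0.801, 0.598, 0.0, 0.0]
contact_force: [-0.1, 0.1, 0.3]
opening: 0.474
finger_force: 0.0
time: 10.3
eef_pos: [0.5158, -0.0171, 0.1337]
tcp_rot: [0.308, 0.951, 0.0, 0.0]
contact_force: [0.1, 0.1, -0.2]
opening: 0.465
finger_force: 0.0
shift [-0.7 -0.6 37.7] tool-y angle 54.1 q [-0.23  0.04  2.05 -0.    1.06 -1.17] pos [ 0.5158 -0.0171  0.1337] open 0.465 F [ 0.1  0.1 -0.2] t 10.3
side brass 154 mean [ 0.5185 -0.0127  0.1012] zmax [0.0887 0.1009 0.1129] rect [520.3 -11.1] [15.4 80.3] 73.7
side rail 42 mean [ 0.5687 -0.0098  0.1221] zmax [0.1182 0.1215 0.1271] rect [558.3  -9.1] [102.2  79.5] 57.2
side lid 1147 mean [0.5111 0.0015 0.0802] zmax [0.0766 0.0804 0.083 ] rect [517.2 -15. ] [127.5 166.5] 81.4
```

View pics/side4.png

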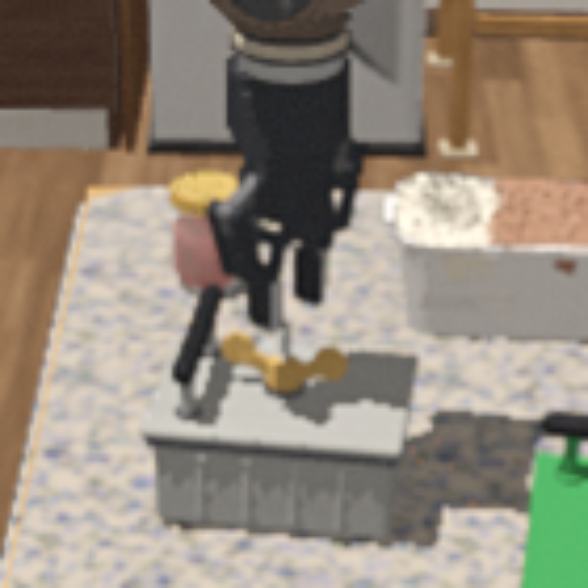

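The nut stays where it was left: hub at (285,372), ears at (237,350) and (330,362). The press has not moved and the fingers are lifted clear. Second stroke: go down and turn roughly 211°, with the last part slow.

```bash
python3 -m crank '[[[0,0,20],0,135],[[0,0,39],0,135],[[0,0,39],8,135],[[0,0,39],16,135],[[0,0,39],24,135],[[0,0,39],30,135],[[0,0,39],36,135],[[0,0,39],42,135],[[0,0,39],48,135],[[0,0,39],54,135]]'; python3 -m crank '[[[0,0,0],8,135],[[0,0,0],16,135],[[0,0,0],24,135],[[0,0,0],32,135],[[0,0,0],40,135],[[0,0,0],48,135],[[0,0,0],56,135],[[0,0,0],64,135],[[0,0,0],72,135],[[0,0,0],80,135]]'; python3 -m crank '[[[0,0,0],8,135],[[0,0,0],16,135],[[0,0,0],24,135],[[0,0,0],32,135],[[0,0,0],38,135],[[0,0,0],44,135],[[0,0,0],50,135],[[0,0,0],56,135],[[0,0,0],60,135],[[0,0,0],60,135]]';  python3 go.py 0.516 -0.018 0.096; python3 - <<'E'
from h import *
import meas
print(get_state()["wrist_torque"])
c=read_camera("side"); meas.fit("side",c,(230,165,300,232))
E
```

```text
time: 11.35
eef_pos: [0.5159, -0.0169, 0.0944]
tcp_rot: [0.709, 0.705, 0.0, -0.0]
contact_force: [1.2, 1.0, -0.2]
opening: 0.471
finger_force: 0.6
time: 12.35
eef_pos: [0.5163, -0.0171, 0.0947]
tcp_rot: [0.997, 0.083, 0.001, 0.0]
contact_force: [1.1, 0.3, -0.2]
opening: 0.47
finger_force: 0.5
time: 13.35
eef_pos: [0.516, -0.0173, 0.0946]
tcp_rot: [0.906, -0.424, 0.0, 0.0]
contact_force: [0.4, -0.9, 1.4]
opening: 0.467
finger_force: 0.2
shift [ 0.6  0.4 -1.4] tool-y angle -140.1 q [-0.23  0.1   2.07 -0.    0.98  2.22] pos [ 0.516  -0.0173  0.0946] open 0.467 F [ 0.4 -0.9  1.4] t 13.35
[-0.12078643 -0.04836348  0.00099678]
side brass 133 mean [ 0.5127 -0.0128  0.0999] zmax [0.0884 0.0998 0.1108] rect [518.3  -9.3] [81.6 25.8] 1.8
side rail 98 mean [ 0.5331 -0.0082  0.122 ] zmax [0.1061 0.1217 0.1381] rect [553.3 -13.5] [113.3  65.8] 42.8
side lid 1106 mean [0.5102 0.0042 0.0802] zmax [0.0768 0.0804 0.083 ] rect [517.  -15.6] [129.9 165.5] 82.7
```

Finger angle is −140°, so the wings are near −171°, about 17° from snug. I'll finish in small steps and watch the moment.

```bash
python3 -m crank '[[[0,0,0],2,135],[[0,0,0],4,135],[[0,0,0],6,135],[[0,0,0],8,135],[[0,0,0],10,135],[[0,0,0],10,135]]'; python3 -c "
from h import *;print(get_state()['wrist_torque'],get_state()['joint_efforts'][5])"; python3 -m crank '[[[0,0,0],2,135],[[0,0,0],4,135],[[0,0,0],4,135]]'; python3 go.py 0.516 -0.018 0.096; python3 -c "
from h import *;print(get_state()['wrist_torque'],get_state()['joint_efforts'][5])"
```

```text
time: 14.0
eef_pos: [0.5158, -0.0172, 0.0945]
tcp_rot: [0.866, -0.5, 0.0, 0.0]
contact_force: [0.1, -0.2, 0.3]
opening: 0.473
finger_force: 0.3
[-0.0674367  -0.01409047  0.02678883] 0.11299336329102516
time: 14.3
eef_pos: [0.5159, -0.0175, 0.0945]
tcp_rot: [0.848, -0.529, 0.001, 0.0]
contact_force: [0.6, -2.7, -0.1]
opening: 0.466
finger_force: 7.4
shift [ 0.5  0.1 -1.5] tool-y angle -153.9 q [-0.23  0.1   2.07 -0.    0.98  2.46] pos [ 0.5159 -0.0175  0.0945] open 0.466 F [ 0.6 -2.7 -0.1] t 14.3
[-0.2980833  -0.05135563  0.40637719] 0.4510289803147316
```

The moment about the axis jumped to 0.41 N m, about 7 N per finger, so the nut is on its hard stop. I'll back off, lift clear and check.

```bash
python3 -m crank '[[[0,0,0],-6,135],[[0,0,0],-12,135],[[0,0,-20],-12,135],[[0,0,-50],-12,135],[[0,0,-90],-12,135],[[0,0,-140],-12,135],[[0,0,-160],-12,135],[[0,0,-160],-12,135]]'; python3 go.py 0.42 0.15 0.26
```

```text
time: 15.1
eef_pos: [0.5177, -0.0172, 0.2592]
tcp_rot: [0.899, -0.439, 0.004, -0.001]
contact_force: [-0.3, 0.5, -0.6]
opening: 0.469
finger_force: 0.0
shift [-192.   -25.8   -1.8] tool-y angle -142.0 q [-0.23 -0.09  1.93  0.    1.29  2.25] pos [ 0.5177 -0.0172  0.2592] open 0.469 F [-0.3  0.5 -0.6] t 15.1
```

```bash
python3 -m crank '[[[-30,-4,0],0,135],[[-65,-9,0],0,135],[[-100,-13,0],0,135],[[-135,-18,0],0,135],[[-165,-22,0],0,135],[[-190,-25,0],0,135],[[-190,-25,0],0,135],[[-190,-25,0],0,135]]'; python3 - <<'E'
from h import *
import meas
T=read_camera("top");S=read_camera("side")
meas.fit("top",T,(275,155,345,240)); meas.fit("side",S,(230,165,310,232))
a=cv2.resize(T["frame"][150:245,265:350],None,fx=4.5,fy=4.5); b=cv2.resize(S["frame"][140:235,225:310],None,fx=4.5,fy=4.5)
cv2.imwrite("pics/end.png",np.hstack([a,b]))
E
```

```text
time: 15.9
eef_pos: [0.418, 0.1483, 0.2528]
tcp_rot: [0.899, -0.438, -0.001, 0.001]
contact_force: [0.7, -0.5, -0.6]
opening: 0.47
finger_force: 0.0
top brass 66 mean [ 0.5153 -0.0166  0.1045] zmax [0.0945 0.1024 0.1158] rect [517.2 -17.3] [19.1 79.7] 85.3
top rail 226 mean [ 0.57   -0.0253  0.1229] zmax [0.1186 0.1232 0.1274] rect [570.8 -25.2] [113.3  14.4] 82.0
top lid 2156 mean [ 0.506  -0.0169  0.0796] zmax [0.076  0.0796 0.0833] rect [515.8 -18.6] [124.3 166.7] 82.0
side brass 154 mean [ 0.5196 -0.0131  0.0992] zmax [0.0875 0.0985 0.1111] rect [520.3 -12.2] [17.2 79.4] 81.3
side rail 41 mean [ 0.5718 -0.0075  0.122 ] zmax [0.1184 0.1224 0.1244] rect [571.8 -15.4] [107.5   9.9] 82.4
side lid 1142 mean [0.5103 0.0021 0.0802] zmax [0.0768 0.0803 0.0831] rect [517.3 -16.2] [131.7 165.8] 82.7
```

View pics/end.png

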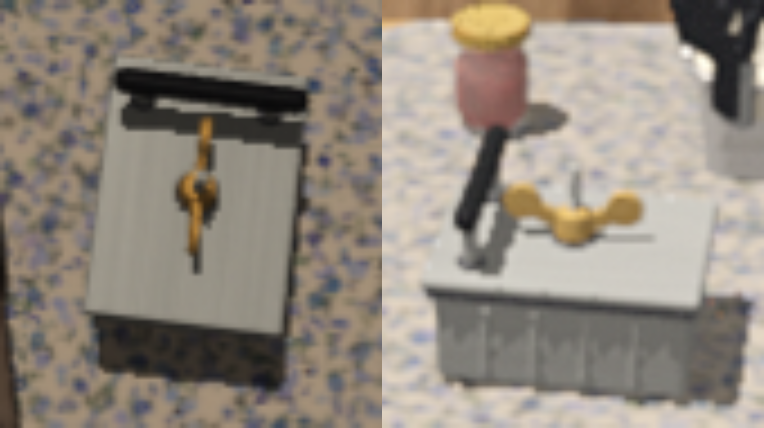

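The end view shows the wings along the press's x axis (top crop (205,125) to (195,260)), which is within a few degrees of snug. The press and rail are unmoved and the arm is clear.

```bash
python3 -c "
from plant import ctrl; print(ctrl.sign_off())"
```

```text
the job is handed in; nothing more can be done
None
```

I ran the wing nut down to its hard stop in two strokes and handed the job in at about 16 s; the press had not measurably moved and the arm was clear, but no verdict came back.

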